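# Jack up the front of the bench centrifuge and hold it

### The arm

A 6-joint arm with a two-finger parallel gripper is mounted at the origin on the work surface. World frame = base frame: x ahead of the robot, y to its left, z up, the work surface at z = 0. Lengths are in mm, angles in rad, forces in N, time in s.
With the tool pointing down it reaches from about 350 to 975 mm from the base axis. Payload 7.1 kg.
Tool frame: the origin (TCP) lies between the finger pads; the fingertips stand 19 mm ahead of it and the grasp point (between the pads) is the TCP; z points along the fingers, y is the line along which they close (so a half turn about z gives the same grasp; the last joint's range is limited). The gripper opens to 88 mm and grips with 3 to 60 N. Pads are 20 mm wide; open, the fingers measure 115 mm over their backs; the gripper's body (75 mm by 178 mm) begins 61 mm behind the grasp point.
Start: joints at [-1.204, 0.423, 1.63, -0, 1.089, -0.019], TCP at [235.204, -579.037, 241.675] pointing down, gripper open.
Joint ranges: [-3, 3], [-0.9, 2.11], [0.09, 2.58], [-1.31, 4.45], [0.11, 2.69], [-2.54, 2.54]. Speed limits (rad/s): [2.39, 2.39, 3.01, 3.14, 3.14, 3.14].

### API

Orientations are given as a rotation vector (axis times angle).
In Python, from workcell import ctrl gives the robot as it stands.
- The arm moves only by the tool arm_command, never from a script. Its argument "series" is a list of rows, each an object with "linear": the shift along the tool's x, y, z in m, a list of three; "turn": the turn about the tool's z in rad. A call has 1 to 10 rows; each row shifts and turns the commanded pose from where the row before left it, along the tool's axes as they then stand; what a row does not reach is not made up. A row lasts 1/10 s, in which the tool goes at most 50 mm and 8.59 degrees, less where a joint would pass 70% of its speed; a pose out of reach is approached as far as the arm can. A call with a gripper value outside its range is refused whole. "jaw" is the opening, from -1 (shut) to 1 (fully open), set as the call begins (left out, the last holds). The fingers move at their own pace and stop on an object; the grip force is fixed at half the most. Time passes only in rows, so rows that do not move let the fingers close. It gives the time, the measured TCP pose, the force, the opening and the grip force at its end, in the units of the state.
- ctrl.get_obs(): the state, without advancing time (a new reading comes with each control period).
- ctrl.get_image(name): name is "scene" or "top"; returns a dict with "frame" (480x640x3 uint8, blue, green, red), "fx", "fy", "cx", "cy" (pixels), "k1" (the pictures are not rectified: a ray, as slopes to the right and down, at radius r is drawn at 1 + k1 r^2 times it, then the intrinsics apply), "rvec" (rotation vector, rad) and "tvec" (3), from world to camera coordinates, as OpenCV has them. Camera axes: x right, y down, z forward; pixel columns grow to the right and rows downward; lengths in mm; the calibration is good to about 2 mm. A picture is of the moment at which its call begins. There is no depth.
- ctrl.close_job(): hands the job in; it is judged then, once.
The state is a dict: "t": time; "qpos": joint angles; "qvel": joint speeds; "joint_torque": joint torques, N m; "ee_pos": TCP position; "orientation": TCP orientation; "ft_force": force on the tool from outside, world axes, zero at the start; "moment": the same for the moment, N m; "width": finger opening in mm; "grasp_force": force on a finger pad.
Only numpy, scipy, OpenCV 4.12 (cv2) and the standard library are available. Lean on these libraries where they do the work, as an engineer would, in place of code of your own. Each camera call takes 0.05 s, during which the arm holds its last target. There are 200 camera calls.

### The job

The centrifuge needs a new front foot. Stand the small lever jack flat on the bench with its saddle centred under the lift pad of the tab at the centrifuge's front, then pump the jack's handle down to the end of its stroke so that the front feet come off the bench, and finish while still holding the handle down. Lift with the jack only, keep the arm off the centrifuge, and leave the other things on the bench as they are.

Things in the scene. Friction and masses are not known exactly. Their poses are not given: they have to be found in the camera images.
- jack_housing (a point): Centre of the loose lever jack's grey linkage housing, the place to grasp: a block 36 mm wide (y) by 54 mm long (x), its top 60 mm and this point 33 mm above the jack's underside. x points from the handle to the saddle, z up. Saddle axis 70 mm ahead (+x), handle pivot 45 mm behind (-x) and 60 mm above the underside, between steel cheeks 36 mm wide, 62 mm tall.
- jack: The jack as a whole, about 0.85 kg. Origin on its underside, 33 mm below the housing's centre, same axes. Steel base plate 190 x 80 x 6 mm reaching 105 mm ahead (+x) and 85 mm behind; round ram guide under the saddle, 46 mm in diameter, top 42 mm above the underside.
- jack_saddle (a point): Centre of the top face of the jack's saddle, a dark steel disc of 38 mm diameter, 50 mm above the jack's underside when the handle is up. It rises straight up by 44 mm per rad of handle angle, 22 mm for the full stroke.
- handle_grip (a point): Middle of the black rubber sleeve (28 mm thick, 103 mm long) on the handle, on its axis, 168 mm from the pivot; bar between them 18 mm thick. Handle up: it slopes up and backwards (jack's -x) at 0.44 rad above level, this point 132 mm above the bench. Full stroke: 0.06 rad below level, this point 50 mm above the bench. Axes: the jack's, turned with the handle.
- jack_handle (a joint): Angle of the jack's handle: 0 = up (at rest), 0.50 rad = fully down (stop). There is no ratchet: a spring (1 to 3 N at the sleeve) and the load lift the handle again when it is let go. Under the centrifuge's weight it takes 9 to 18 N at the sleeve.
- lift_point (a point): Centre of the underside of the lift pad, round, rubber-faced, 44 mm in diameter, below the flat steel tab (60 mm wide) at the middle of the centrifuge's front; a washer and bolt head on the tab's top mark it. 58 mm above the bench: the lowered saddle passes with 8 mm to spare. x points level into the centrifuge (jack x goes along it), z up. Tab's outer edge 30 mm out (-x), bolt head top 20 mm above.
- front_face (a point): Middle of the lower front edge of the centrifuge's steel frame, 34 mm beyond the lift point (+x of it) and 45 mm above the bench; axes as the lift point's. The centrifuge (about 11 kg) tilts up about its rear feet, 330 mm farther back; at full stroke the lift point is about 12 mm up. Frame and white housing are 320 mm wide, 360 mm deep, top 240 mm above the bench. Front feet (42 mm wide) stand 30 mm behind this edge, 130 mm to either side.
- tube_rack: Orange rack of capped tubes, 75 x 140 x 105 mm. Leave alone. Origin under its centre.
- spare_foot_a: Spare levelling foot standing on the bench near the centrifuge's front, 42 mm wide, 42 mm tall. Leave alone. Origin under its centre.
- spare_foot_b: The same, standing farther from the robot. Leave alone.
- wrench: Steel wrench, 120 mm long, lying near the centrifuge's front. Leave alone.
- tip_box: Grey box of pipette tips with clear lid, 85 x 120 x 72 mm. Leave alone. Origin under its centre.
- pen_cup: White square cup of pens, 70 x 70 mm, pens to 150 mm. Leave alone. Origin under its centre.
- flask: Empty clear culture flask lying flat, 135 x 72 x 34 mm. Leave alone. Origin under its centre.

How it is judged:
By the outcome, as a careful person would: the job done as asked, in the order asked, and still so for the second after the job is handed in, while the arm keeps its last pose, push and grip.
It also fails if it takes over 64 s, if anything falls off the work surface, if the arm or the gripper's body presses on something with over 40 N, if the wrist force passes 120 N, or if a joint passes its speed limit or range.

## Working session

There is one attempt and no reset: what is moved stays moved. The work goes in short steps, Python scripts to look and compute and a tool call to move; the robot and the scene stay as the last step left them, time stands still between calls to the robot, and variables do not carry over. Pictures are saved under pics/ and viewed, at most 12 in all, crops included, and the job is handed in when it is done.

Besides the shell and the picture viewer there is one more tool, called after "Request:" by a JSON object that holds its "fn" and its "kwargs", one argument or row to a line. arm_command: Moves the arm, as the interface text tells. Its arguments: {"type":"object","properties":{"series":{"type":"array"},"jaw":{"type":"number"}},"required":["series"]}

```bash
mkdir -p pics; ls; cat > h.py <<'E'
import numpy as np,cv2
from workcell import ctrl
def snap(n,f=None):
    im=ctrl.get_image(n)
    if f: cv2.imwrite('pics/'+f,im['frame'])
    return im
def RT(im): return cv2.Rodrigues(np.array(im['rvec'],float))[0],np.array(im['tvec'],float).ravel()
def ray(im,u,v):
    x,y=(u-im['cx'])/im['fx'],(v-im['cy'])/im['fy']
    a,b=x,y
    for _ in range(30):
        s=1+im['k1']*(a*a+b*b); a,b=x/s,y/s
    R,t=RT(im); return -R.T@t, R.T@np.array([a,b,1.])
def onz(im,u,v,z):
    c,d=ray(im,u,v); return c+d*(z-c[2])/d[2]
def proj(im,P):
    R,t=RT(im); p=R@np.array(P,float)+t; a,b=p[:2]/p[2]; s=1+im['k1']*(a*a+b*b)
    return np.array([im['fx']*a*s+im['cx'],im['fy']*b*s+im['cy']])
def tri(r1,r2):
    A=np.zeros((3,3));b=np.zeros(3)
    for c,d in(r1,r2):
        d=d/np.linalg.norm(d);M=np.eye(3)-np.outer(d,d);A+=M;b+=M@c
    return np.linalg.solve(A,b)
E
python3 - <<'E'
from h import *
for n in('scene','top'):
    im=snap(n,n+'0.png'); R,t=RT(im); print(n,-R.T@t,im['k1'],im['fx'])
print(ctrl.get_obs())
E
```

```text
pics
scene [1116.76926576 -203.07195897  814.72263813] -0.06297649650983098 487.261279306565
top [ 268.11976762  104.07371576 1330.6147027 ] -0.1668894438496362 576.7082713272681
{'t': 0.1, 'qpos': array([-1.20399207e+00,  4.23740768e-01,  1.63062330e+00,  3.06090441e-05,
        1.08863072e+00, -1.90482656e-02]), 'qvel': array([-0.00123391, -0.00119161, -0.00212823,  0.00082972,  0.00137717,
       -0.00037036]), 'joint_torque': array([ 3.19291412e-04, -5.45612025e+01, -2.74323893e+01,  6.45062048e-02,
        1.88749441e-02, -3.79151243e-05]), 'ee_pos': array([ 235.04453679, -578.5871059 ,  240.99037471]), 'orientation': array([-3.08195217e+00, -6.02055262e-01,  3.38943557e-04]), 'ft_force': array([ 0.11628796, -0.1515957 , -0.33564508]), 'moment': array([-0.01729142,  0.03997154, -0.04611608]), 'grasp_force': 0.0, 'width': 87.359531742337}
```

View pics/scene0.png

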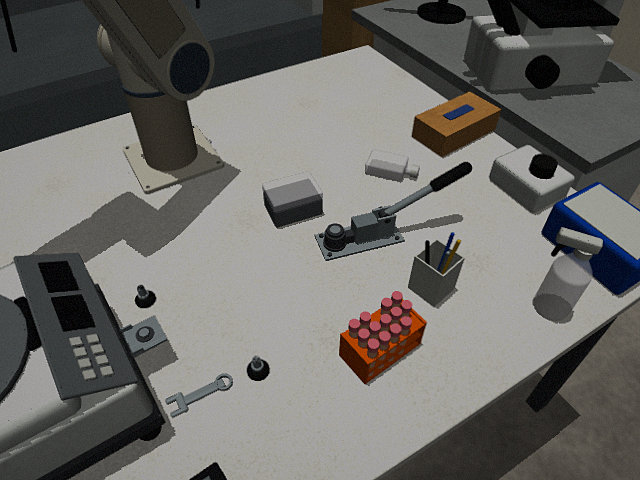

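View pics/top0.png

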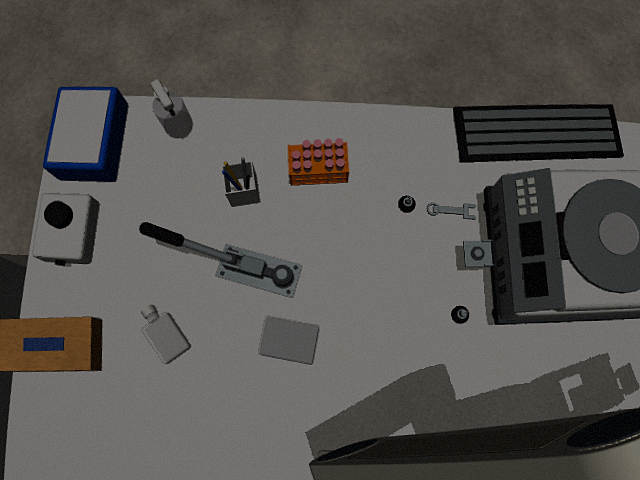

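The top view (up = +x, right = −y) shows the jack at about (258,270), handle to the left and saddle at (283,275). The tab bolt is at (477,253). Next, enlarged crops for pixel positions.

```bash
python3 - <<'E'
import cv2,numpy as np
t=cv2.imread('pics/top0.png');s=cv2.imread('pics/scene0.png')
def c(i,x,y,k=4,w=100,h=75):
    o=cv2.resize(i[y:y+h,x:x+w],None,fx=k,fy=k,interpolation=cv2.INTER_CUBIC)
    o=cv2.convertScaleAbs(o,alpha=1.5)
    for j in range(0,w,10): cv2.line(o,(j*k,0),(j*k,8 if j%50 else 20),(0,0,255),1)
    for j in range(0,h,10): cv2.line(o,(0,j*k),(8 if j%50 else 20,j*k),(0,0,255),1)
    return o
m=np.vstack([np.hstack([c(t,210,230),c(t,430,215)]),np.hstack([c(s,310,195),c(s,100,300)])])
cv2.imwrite('pics/m1.png',m)
E
```

```text
(no output)
```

View pics/m1.png

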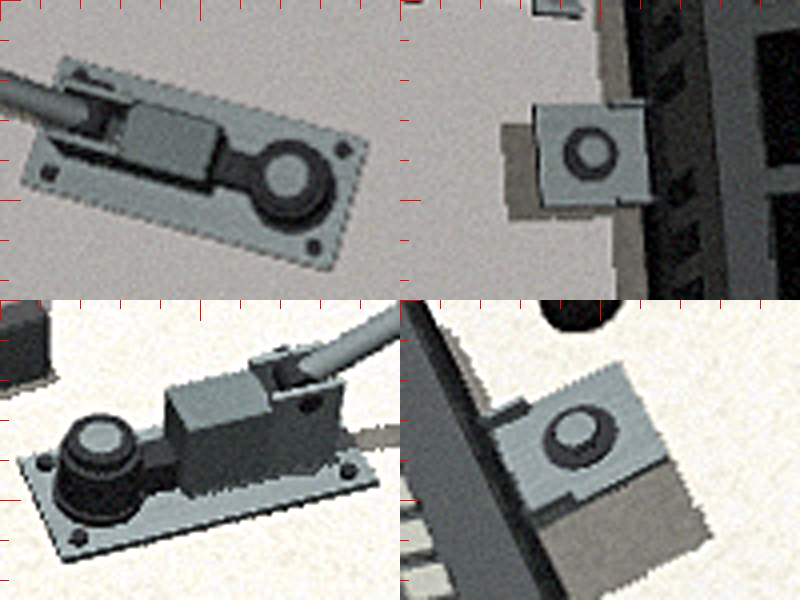

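```bash
python3 - <<'E'
from h import *
np.set_printoptions(precision=1,suppress=True)
T=snap('top');S=snap('scene')
t=lambda x,y:(210+x/4-.4,230+y/4-.4)
C=[onz(T,*t(*p),6)[:2] for p in((62,57),(368,142),(332,270),(22,183))]
print('plate',C,[np.linalg.norm(C[i]-C[i-1]) for i in range(4)])
c=np.mean(C,0); d=(C[1]+C[2]-C[0]-C[3]);d/=np.linalg.norm(d); print('jack x',d,'centre',c,'origin',c-10*d,'saddle',c+60*d)
print('saddle top',onz(T,*t(287,179),50), 'scene', onz(S,310+25-.4,195+34-.4,50))
s=lambda x,y:(310+x/4-.4,195+y/4-.4)
D=[onz(S,*s(*p),6)[:2] for p in((20,158),(68,260),(378,183))]; print('scene plate',D)
b=lambda x,y:(430+x/4-.4,215+y/4-.4)
r1=ray(T,*b(192,153));r2=ray(S,100+178/4-.4,300+133/4-.4); print('bolt tri',tri(r1,r2), onz(T,*b(191,154),72),onz(S,100+179/4-.4,300+137/4-.4,70))
for z in(66,): 
  E=[onz(T,*b(*p),z)[:2] for p in((135,104),(245,100),(252,203),(141,206))]; print('tab',E,[np.linalg.norm(E[i]-E[i-1]) for i in range(4)])
o=ctrl.get_obs(); print(cv2.Rodrigues(o['orientation'])[0])
E
```

```text
plate [array([568. , 351.2]), array([525.9, 166.9]), array([449.5, 183.5]), array([491.3, 368.3])] [np.float64(78.65978311574698), np.float64(189.07793208556572), np.float64(78.11347019152734), np.float64(189.49925198113297)]
jack x [-0.2 -1. ] centre [508.7 267.5] origin [510.9 277.2] saddle [495.4 209. ]
saddle top [493.8 209.3  50. ] scene [495.6 209.2  50. ]
scene plate [array([451.4, 184.2]), array([531. , 167.7]), array([572.1, 349. ])]
bolt tri [ 559.7 -231.4   72.3] [ 559.1 -231.    72. ] [ 560.2 -231.8   70. ]
tab [array([ 588.2, -200.4]), array([ 593.7, -264.7]), array([ 533.7, -267.7]), array([ 529.1, -203.4])] [np.float64(59.16369011339842), np.float64(64.59623902597575), np.float64(60.05883333744536), np.float64(64.47096634953408)]
[[ 0.9  0.4 -0. ]
 [ 0.4 -0.9  0. ]
 [ 0.  -0.  -1. ]]
```

Two views agree: the housing is near (510.7, 277.3) with jack x = (−.222, −.975), and the lift point is near (560, −231.6) at 72 mm washer height, as expected. Raise first, then go over the jack.

Request:
{"fn": "arm_command", "kwargs": {
  "series": [
    {"linear": [0, 0, -0.03], "turn": 0},
    {"linear": [0, 0, -0.04], "turn": 0},
    {"linear": [0, 0, -0.04], "turn": 0},
    {"linear": [0.013, -0.016, 0], "turn": 0},
    {"linear": [0.025, -0.03, 0], "turn": 0},
    {"linear": [0.025, -0.03, 0], "turn": 0},
    {"linear": [0.025, -0.03, 0], "turn": 0},
    {"linear": [0.025, -0.03, 0], "turn": 0},
    {"linear": [0.025, -0.03, 0], "turn": 0},
    {"linear": [0.025, -0.03, 0], "turn": 0}
  ],
  "jaw": 1
}}

```text
t: 1.2
ee_pos: [312.6, -334.5, 351.6]
orientation: [-3.083, -0.602, -0.0]
ft_force: [0.5, 0.5, 0.2]
width: 87.7
grasp_force: 0.0
```

Request:
{"fn": "arm_command", "kwargs": {
  "series": [
    {"linear": [0.025, -0.03, 0], "turn": 0},
    {"linear": [0.025, -0.03, 0], "turn": 0},
    {"linear": [0.025, -0.03, 0], "turn": 0},
    {"linear": [0.025, -0.03, 0], "turn": 0},
    {"linear": [0.025, -0.03, 0], "turn": 0},
    {"linear": [0.025, -0.03, 0], "turn": 0},
    {"linear": [0.025, -0.03, 0], "turn": 0},
    {"linear": [0.025, -0.03, 0], "turn": 0},
    {"linear": [0.025, -0.03, 0], "turn": 0},
    {"linear": [0.025, -0.03, 0], "turn": 0}
  ]
}}

```text
t: 2.2
ee_pos: [431.3, 37.6, 351.8]
orientation: [3.083, 0.603, 0.001]
ft_force: [0.7, -0.2, -0.4]
width: 87.8
grasp_force: 0.0
```

Request:
{"fn": "arm_command", "kwargs": {
  "series": [
    {"linear": [0.025, -0.03, 0], "turn": 0},
    {"linear": [0.025, -0.03, 0], "turn": 0},
    {"linear": [0.025, -0.03, 0], "turn": 0},
    {"linear": [0.025, -0.03, 0], "turn": 0},
    {"linear": [0.025, -0.03, 0], "turn": 0},
    {"linear": [0.025, -0.03, 0], "turn": 0},
    {"linear": [0.015, -0.02, 0], "turn": 0},
    {"linear": [0, 0, 0], "turn": 0}
  ]
}}

```text
t: 3.0
ee_pos: [509.1, 285.9, 351.0]
orientation: [-3.082, -0.606, 0.0]
ft_force: [-0.6, -0.9, 0.2]
width: 87.7
grasp_force: 0.0
```

Request:
{"fn": "arm_command", "kwargs": {
  "series": [
    {"linear": [0, 0, 0], "turn": -0.12},
    {"linear": [0, 0, 0], "turn": -0.12},
    {"linear": [0, 0, 0], "turn": -0.12},
    {"linear": [0, 0, 0], "turn": -0.12},
    {"linear": [0, 0, 0], "turn": -0.12},
    {"linear": [0, 0, 0], "turn": -0.12},
    {"linear": [0, 0, 0], "turn": -0.12},
    {"linear": [0, 0, 0], "turn": -0.12},
    {"linear": [0, 0, 0], "turn": 0},
    {"linear": [0, 0, 0], "turn": 0}
  ]
}}

```text
t: 4.0
ee_pos: [508.6, 282.6, 351.7]
orientation: [2.46, 1.953, -0.0]
ft_force: [0.3, -1.9, 0.5]
width: 88.0
grasp_force: 0.0
```

```bash
cat >> h.py <<'E'
def go(p,ux=None):
    "shift in tool axes (mm) to world p; turn so that tool x = -ux"
    o=ctrl.get_obs();R=cv2.Rodrigues(o['orientation'])[0];e=o['ee_pos']
    print('t',o['t'],'tcp',e.round(1),'tool shift',(R.T@(np.array(p,float)-e)).round(1),'F',o['ft_force'].round(1),'w',round(o['width'],1),'gf',o['grasp_force'],'q6',o['qpos'][5].round(2),'tilt',R[:,2].round(3))
    if ux is not None:
        v=R.T@np.array([-ux[0],-ux[1],0]); print('turn',np.arctan2(v[1],v[0]).round(4))
E
python3 - <<'E'
from h import *
go([510.7,277.3,34],[-.2224,-.975])
# centrifuge direction from edges in the first top picture
g=cv2.cvtColor(cv2.imread('pics/top0.png'),cv2.COLOR_BGR2GRAY);T=snap('top')
L=cv2.createLineSegmentDetector().detect(g)[0][:,0]
for l in L:
    if min(l[0],l[2])>455 and 160<min(l[1],l[3]) and max(l[1],l[3])<330 and np.hypot(l[0]-l[2],l[1]-l[3])>45:
        a,b=onz(T,*l[:2],150),onz(T,*l[2:],150);d=b-a
        print(l.round(1),np.degrees(np.arctan2(d[1],d[0])).round(2))
E
```

```text
t 4.0 tcp [508.6 282.6 351.7] tool shift [ -4.6   3.2 317.7] F [ 0.3 -1.9  0.5] w 88.0 gf 0.0 q6 0.72 tilt [-0. -0. -1.]
turn -0.0045
[638.2 318.4 489.3 324.8] 93.82
[560.7 260.5 565.4 308. ] -176.27
[502.9 174.4 548.2 167.3] -77.39
[638.2 307.6 575.6 310.7] 93.99
[486.3 323.2 482.  269.5] 4.15
[519.4 315.  638.2 310.5] -86.46
[480.  240.8 475.9 194.2] 3.91
[565.5 307.6 638.2 304.3] -86.12
[565.6 168.5 614.4 169.6] -87.12
[507.3 235.6 513.9 311.8] -176.27
[613.1 171.6 553.1 171.5] 93.95
```

Centrifuge edges agree at −86.1°, so ux = (.068, −.998). Descend and grip the housing.

Request:
{"fn": "arm_command", "kwargs": {
  "series": [
    {"linear": [-0.0046, 0.0032, 0.02], "turn": -0.0045},
    {"linear": [0, 0, 0.04], "turn": 0},
    {"linear": [0, 0, 0.04], "turn": 0},
    {"linear": [0, 0, 0.04], "turn": 0},
    {"linear": [0, 0, 0.04], "turn": 0},
    {"linear": [0, 0, 0.03], "turn": 0},
    {"linear": [0, 0, 0.02], "turn": 0},
    {"linear": [0, 0, 0.01], "turn": 0},
    {"linear": [0, 0, 0], "turn": 0}
  ]
}}

```text
t: 4.95
ee_pos: [510.3, 277.7, 110.6]
orientation: [-2.453, -1.962, 0.004]
ft_force: [-0.5, 0.4, -0.2]
width: 87.6
grasp_force: 0.0
```

```bash
python3 - <<'E'
from h import *
go([510.7,277.3,34],[-.2224,-.975]); im=snap('top'); s=snap('scene')
cv2.imwrite('pics/a.png',np.vstack([cv2.resize(im['frame'][215:315,170:330],(640,400)),cv2.resize(s['frame'][150:275,260:460],(640,400))])[:800][:, :])
a=cv2.imread('pics/a.png');cv2.imwrite('pics/a1.png',cv2.resize(a,(480,600)))
E
```

```text
t 4.95 tcp [510.3 277.7 110.6] tool shift [-0.1  0.6 76.6] F [-0.5  0.4 -0.2] w 87.6 gf 0.0 q6 0.7 tilt [-0.002 -0.001 -1.   ]
turn 0.0026
```

View pics/a1.png

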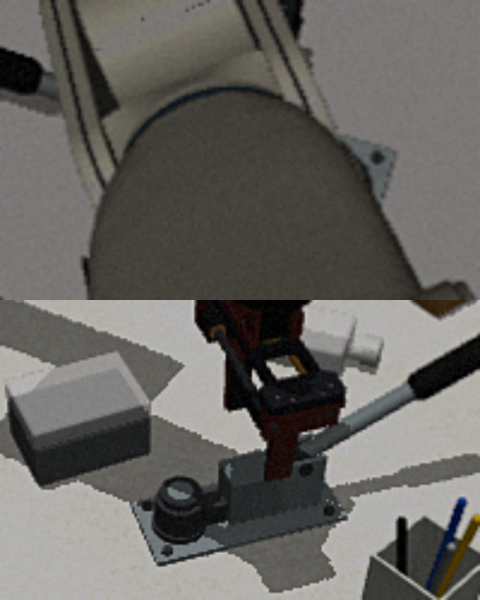

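The fingers straddle the housing in the scene crop and the tip box is well clear. Descend and close.

Request:
{"fn": "arm_command", "kwargs": {
  "series": [
    {"linear": [0, 0.0005, 0.02], "turn": 0},
    {"linear": [0, 0, 0.02], "turn": 0},
    {"linear": [0, 0, 0.02], "turn": 0},
    {"linear": [0, 0, 0.01], "turn": 0},
    {"linear": [0, 0, 0.006], "turn": 0},
    {"linear": [0, 0, 0], "turn": 0}
  ]
}}

```text
t: 5.65
ee_pos: [511.6, 278.1, 35.9]
orientation: [2.453, 1.963, 0.0]
ft_force: [0.5, 0.2, -0.5]
width: 87.4
grasp_force: 0.0
```

Request:
{"fn": "arm_command", "kwargs": {
  "series": [
    {"linear": [0, 0, 0], "turn": 0},
    {"linear": [0, 0, 0], "turn": 0},
    {"linear": [0, 0, 0], "turn": 0},
    {"linear": [0, 0, 0], "turn": 0},
    {"linear": [0, 0, 0], "turn": 0},
    {"linear": [0, 0, 0], "turn": 0},
    {"linear": [0, 0, 0], "turn": 0},
    {"linear": [0, 0, 0], "turn": 0},
    {"linear": [0, 0, 0], "turn": 0},
    {"linear": [0, 0, 0], "turn": 0}
  ],
  "jaw": -1
}}

```text
t: 6.65
ee_pos: [511.0, 278.0, 35.7]
orientation: [-2.452, -1.963, 0.001]
ft_force: [-3.5, 0.4, 3.7]
width: 36.3
grasp_force: 30.0
```

Request:
{"fn": "arm_command", "kwargs": {
  "series": [
    {"linear": [0, 0, -0.01], "turn": 0},
    {"linear": [0, 0, -0.015], "turn": 0},
    {"linear": [0, 0, -0.015], "turn": 0},
    {"linear": [0, 0, 0], "turn": 0},
    {"linear": [0, 0, 0], "turn": 0}
  ]
}}

```text
t: 7.15
ee_pos: [511.8, 278.1, 76.5]
orientation: [2.452, 1.963, 0.003]
ft_force: [-0.2, 0.1, -7.7]
width: 35.9
grasp_force: 30.0
```

```bash
python3 - <<'E'
from h import *
u=np.array([.068,-.9977]);g=np.array([560,-231.6])-70*u
go([*(g-110*u),75],u); s=snap('scene','b.png')
E
```

```text
t 7.15 tcp [511.8 278.1  76.5] tool shift [-314.3  107.3    1.3] F [-0.2  0.1 -7.7] w 35.9 gf 29.995650351047516 q6 0.7 tilt [ 0.002  0.001 -1.   ]
turn -0.2885
```

View pics/b.png

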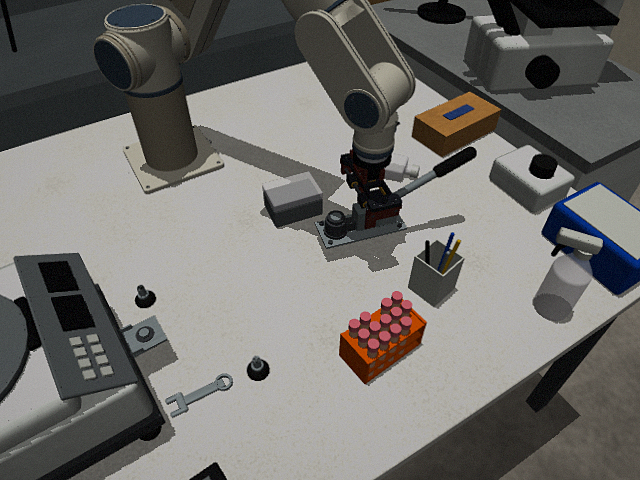

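The jack is gripped (36 mm, 30 N), level and lifted. Carry it toward the tab, 110 mm short of it.

Request:
{"fn": "arm_command", "kwargs": {
  "series": [
    {"linear": [-0.015, 0.005, 0], "turn": 0},
    {"linear": [-0.03, 0.01, 0], "turn": 0},
    {"linear": [-0.038, 0.013, 0], "turn": 0},
    {"linear": [-0.038, 0.013, 0], "turn": 0},
    {"linear": [-0.038, 0.013, 0], "turn": 0},
    {"linear": [-0.038, 0.013, 0], "turn": 0},
    {"linear": [-0.038, 0.013, 0], "turn": 0},
    {"linear": [-0.038, 0.013, 0], "turn": 0},
    {"linear": [-0.026, 0.009, 0], "turn": 0},
    {"linear": [-0.015, 0.005, 0], "turn": 0}
  ]
}}

```text
t: 8.2
ee_pos: [546.6, -54.7, 75.2]
orientation: [-2.454, -1.961, 0.001]
ft_force: [0.4, 0.4, -8.3]
width: 35.9
grasp_force: 30.0
```

Request:
{"fn": "arm_command", "kwargs": {
  "series": [
    {"linear": [0, 0, 0], "turn": -0.05},
    {"linear": [0, 0, 0], "turn": -0.08},
    {"linear": [0, 0, 0], "turn": -0.08},
    {"linear": [0, 0, 0], "turn": -0.05},
    {"linear": [0, 0, 0], "turn": -0.0285},
    {"linear": [0, 0, 0.01], "turn": 0},
    {"linear": [0, 0, 0.012], "turn": 0},
    {"linear": [0, 0, 0.008], "turn": 0},
    {"linear": [0, 0, 0], "turn": 0},
    {"linear": [0, 0, 0], "turn": 0}
  ]
}}

```text
t: 9.2
ee_pos: [546.8, -51.7, 45.1]
orientation: [-2.144, -2.295, 0.001]
ft_force: [-0.2, 0.5, -7.2]
width: 36.1
grasp_force: 30.0
```

```bash
python3 - <<'E'
from h import *
np.set_printoptions(precision=1,suppress=True)
u=np.array([.068,-.9977]);g=np.array([560,-231.6])-70*u
go([*(g-110*u),39],u); s=snap('scene');t=snap('top')
e=ctrl.get_obs()['ee_pos']; 
P=[*(e[:2]+70*u),e[2]-36+50]
print('expected saddle',P,proj(s,P),proj(t,P))
x,y=[int(v) for v in proj(s,P)];x2,y2=[int(v) for v in proj(t,P)]
print(x,y,x2,y2)
c=lambda i,x,y:cv2.convertScaleAbs(cv2.resize(i['frame'][y-37:y+38,x-50:x+50],None,fx=4,fy=4,interpolation=cv2.INTER_CUBIC),alpha=1.4)
cv2.imwrite('pics/c.png',np.hstack([c(s,x,y),c(t,x2,y2)]))
E
```

```text
t 9.2 tcp [546.8 -51.7  45.1] tool shift [-0.3  0.9  6.1] F [-0.2  0.5 -7.2] w 36.1 gf 29.99565303325653 q6 -0.18 tilt [-0.  0. -1.]
turn -0.0003
expected saddle [np.float64(552.1113985825103), np.float64(-121.6727344993819), np.float64(59.77358677937708)] [201.3 308.1] [428.7 255.1]
201 308 428 255
```

View pics/c.png

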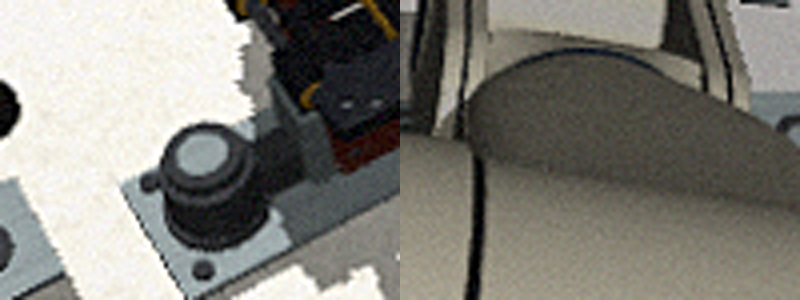

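The saddle's light centre sits at crop (202,153) against an expected (201,148), within about 1 px. Lower to about 3 mm clearance and advance 60 mm, then check once more before it goes under the tab.

Request:
{"fn": "arm_command", "kwargs": {
  "series": [
    {"linear": [0, 0, 0.003], "turn": 0},
    {"linear": [0, 0.001, 0.003], "turn": 0},
    {"linear": [-0.01, 0, 0], "turn": 0},
    {"linear": [-0.015, 0, 0], "turn": 0},
    {"linear": [-0.015, 0, 0], "turn": 0},
    {"linear": [-0.012, 0, 0], "turn": 0},
    {"linear": [-0.008, 0, 0], "turn": 0},
    {"linear": [0, 0, 0], "turn": 0},
    {"linear": [0, 0, 0], "turn": 0}
  ]
}}

```text
t: 10.2
ee_pos: [552.0, -111.8, 39.6]
orientation: [-2.145, -2.295, 0.0]
ft_force: [-0.1, 0.1, -8.4]
width: 35.8
grasp_force: 30.0
```

```bash
python3 - <<'E'
from h import *
np.set_printoptions(precision=1,suppress=True)
u=np.array([.068,-.9977]);g=np.array([560,-231.6])-70*u
go([*g,39],u); s=snap('scene')
e=ctrl.get_obs()['ee_pos']; P=[*(e[:2]+70*u),e[2]-35.8+50]
print(P,proj(s,P),proj(s,[560,-231.6,72]))
x,y=proj(s,P).astype(int)-[50,38];print(x,y)
f=s['frame'][y-5:y+75,x-30:x+90]
print('origin',x-30,y-5)
cv2.imwrite('pics/d.png',cv2.convertScaleAbs(cv2.resize(f,None,fx=6,fy=6,interpolation=cv2.INTER_CUBIC),alpha=1.3))
E
```

```text
t 10.2 tcp [ 552.  -111.8   39.6] tool shift [-50.1  -0.1   0.6] F [-0.1  0.1 -8.4] w 35.8 gf 29.99553143978119 q6 -0.29 tilt [-0.  0. -1.]
turn -0.0009
[np.float64(556.7358341876086), np.float64(-181.28860627813475), np.float64(53.818820388979056)] [172.6 325.3] [144.1 333.1]
122 287
origin 92 282
```

View pics/d.png

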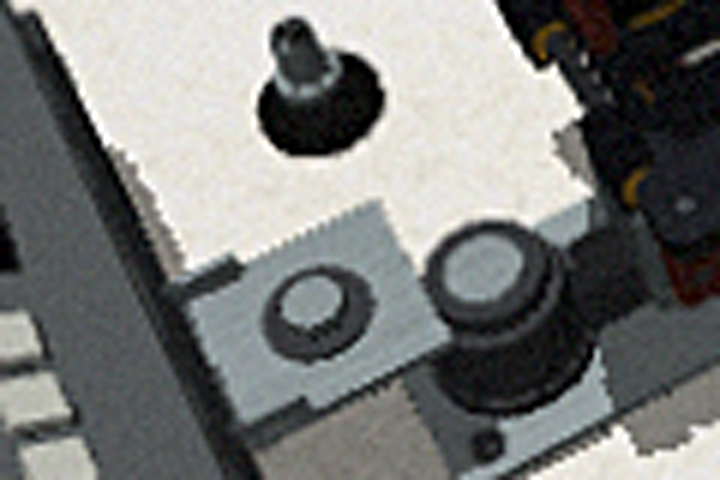

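The saddle's centre is at px (172.3,326.3) against an expected (172.6,325.3), and the washer shows a similar sub-pixel offset, so they are aligned. Advance the last 50 mm, set down and release.

Request:
{"fn": "arm_command", "kwargs": {
  "series": [
    {"linear": [-0.008, 0, 0], "turn": 0},
    {"linear": [-0.012, 0, 0], "turn": 0},
    {"linear": [-0.012, 0, 0], "turn": 0},
    {"linear": [-0.01, 0, 0], "turn": 0},
    {"linear": [-0.006, 0, 0], "turn": 0},
    {"linear": [-0.002, 0, 0], "turn": 0},
    {"linear": [0, 0, 0], "turn": 0},
    {"linear": [0, 0, 0.0015], "turn": 0},
    {"linear": [0, 0, 0.0015], "turn": 0},
    {"linear": [0, 0, 0], "turn": 0}
  ]
}}

```text
t: 11.25
ee_pos: [555.4, -161.1, 36.4]
orientation: [-2.144, -2.296, 0.0]
ft_force: [-0.3, 0.1, -7.5]
width: 36.0
grasp_force: 30.0
```

```bash
python3 - <<'E'
from h import *
u=np.array([.068,-.9977]);g=np.array([560,-231.6])-70*u
go([*g,36],u); s=snap('scene')
f=s['frame'][280:380,80:213]
cv2.imwrite('pics/e.png',cv2.convertScaleAbs(cv2.resize(f,None,fx=6,fy=6,interpolation=cv2.INTER_CUBIC),alpha=1.5))
E
```

```text
t 11.25 tcp [ 555.4 -161.1   36.4] tool shift [-0.7 -0.2  0.4] F [-0.3  0.1 -7.5] w 36.0 gf 29.995670914649963 q6 -0.37 tilt [-0.001  0.    -1.   ]
turn 0.0004
```

View pics/e.png

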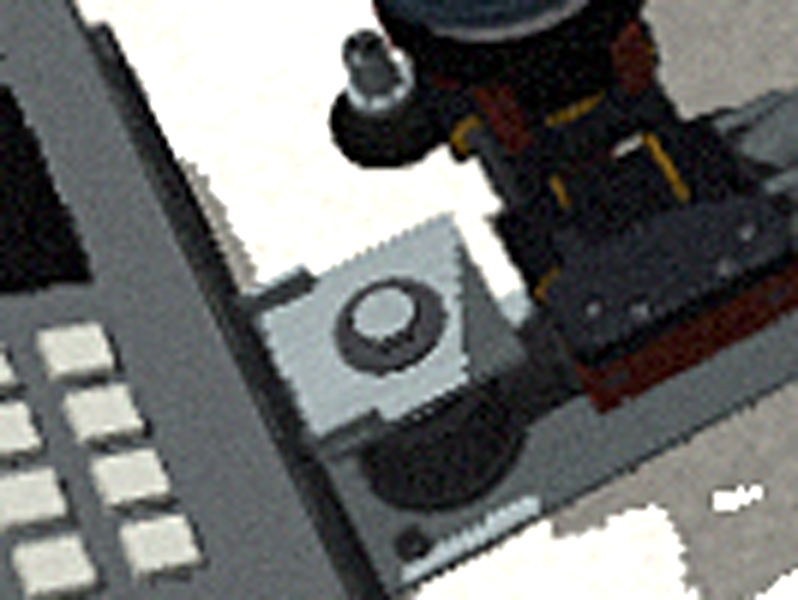

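The saddle is under the pad with the base clear of everything, and the force shows it still hanging by under 1 mm. Set down.

Request:
{"fn": "arm_command", "kwargs": {
  "series": [
    {"linear": [-0.0005, 0, 0.0005], "turn": 0},
    {"linear": [0, 0, 0.0006], "turn": 0},
    {"linear": [0, 0, 0], "turn": 0},
    {"linear": [0, 0, 0], "turn": 0}
  ]
}}

```text
t: 11.7
ee_pos: [555.7, -162.0, 35.7]
orientation: [2.145, 2.296, 0.0]
ft_force: [0.1, 0.9, -6.2]
width: 36.1
grasp_force: 30.0
```

Request:
{"fn": "arm_command", "kwargs": {
  "series": [
    {"linear": [0, 0, 0.0005], "turn": 0},
    {"linear": [0, 0, 0], "turn": 0}
  ]
}}

```text
t: 11.9
ee_pos: [555.8, -161.9, 35.7]
orientation: [2.144, 2.296, 0.0]
ft_force: [-2.4, 2.0, 2.5]
width: 35.9
grasp_force: 30.0
```

```bash
python3 - <<'E'
from h import *
u=np.array([.068,-.9977]);g=np.array([560,-231.6])-70*u
go([*g,36],u)
E
```

```text
t 11.9 tcp [ 555.8 -161.9   35.7] tool shift [ 0.2 -0.5 -0.3] F [-2.4  2.   2.5] w 35.9 gf 29.999454617500305 q6 -0.37 tilt [ 0. -0. -1.]
turn 0.0
```

The base now bears on the bench. Release, rise, and go above the handle sleeve.

Request:
{"fn": "arm_command", "kwargs": {
  "series": [
    {"linear": [0, 0, 0], "turn": 0},
    {"linear": [0, 0, 0], "turn": 0},
    {"linear": [0, 0, 0], "turn": 0},
    {"linear": [0, 0, 0], "turn": 0},
    {"linear": [0, 0, 0], "turn": 0},
    {"linear": [0, 0, 0], "turn": 0}
  ],
  "jaw": 1
}}

```text
t: 12.5
ee_pos: [555.7, -162.0, 35.1]
orientation: [2.145, 2.296, 0.0]
ft_force: [-0.4, -0.3, -0.4]
width: 80.1
grasp_force: 0.0
```

Request:
{"fn": "arm_command", "kwargs": {
  "series": [
    {"linear": [0, 0, -0.01], "turn": 0},
    {"linear": [0, 0, -0.025], "turn": 0},
    {"linear": [0, 0, -0.04], "turn": 0},
    {"linear": [0, 0, -0.04], "turn": 0},
    {"linear": [0, 0, -0.04], "turn": 0},
    {"linear": [0, 0, -0.03], "turn": 0},
    {"linear": [0, 0, -0.005], "turn": 0},
    {"linear": [0, 0, 0], "turn": 0}
  ]
}}

```text
t: 13.3
ee_pos: [556.0, -162.1, 226.4]
orientation: [2.143, 2.294, 0.002]
ft_force: [-1.2, 0.4, 0.0]
width: 87.7
grasp_force: 0.0
```

Request:
{"fn": "arm_command", "kwargs": {
  "series": [
    {"linear": [0.015, 0, 0], "turn": 0},
    {"linear": [0.03, 0, 0], "turn": 0},
    {"linear": [0.04, 0, 0], "turn": 0},
    {"linear": [0.04, 0, 0], "turn": 0},
    {"linear": [0.04, 0, 0], "turn": 0},
    {"linear": [0.022, 0, 0], "turn": 0},
    {"linear": [0.01, 0, 0], "turn": 0},
    {"linear": [0, 0, 0], "turn": 0}
  ]
}}

```text
t: 14.1
ee_pos: [541.2, 35.9, 223.7]
orientation: [-2.141, -2.297, 0.003]
ft_force: [0.9, -0.3, 0.3]
width: 87.9
grasp_force: 0.0
```

```bash
python3 - <<'E'
from h import *
u=np.array([.068,-.9977]);g=np.array([560,-231.6])-70*u
G=[*(g-197*u),132]
go(G,u); s=snap('scene'); print(G,proj(s,G))
# where the pumped-handle and plate should be
for n,a,b in(('c1',105,40),('c2',105,-40),('c3',-85,40),('c4',-85,-40)):
    p=g+a*u+b*np.array([-u[1],u[0]]); print(n,proj(s,[*p,6]).round(1))
f=s['frame'][150:390,80:400]
cv2.imwrite('pics/f.png',cv2.convertScaleAbs(cv2.resize(f,(800,600),interpolation=cv2.INTER_CUBIC),alpha=1.4))
E
```

```text
t 14.1 tcp [541.2  35.9 223.7] tool shift [-1.2  0.8 91.7] F [ 0.9 -0.3  0.3] w 87.9 gf 0.0 q6 -0.03 tilt [-0.003 -0.    -1.   ]
turn 0.0021
[np.float64(541.844), np.float64(34.7859), 132] [270.34432638 247.23315906]
c1 [143.8 377.7]
c2 [128.2 345.7]
c3 [236.2 327.4]
c4 [217.5 299.8]
```

View pics/f.png

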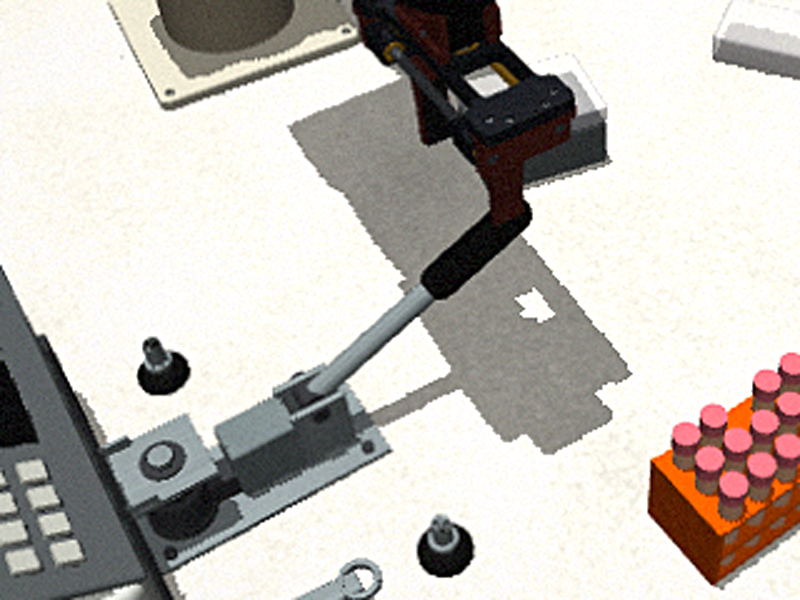

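The jack's plate corner matches prediction to about 1 px and the sleeve middle is where predicted, at crop (475,250). Descend onto the sleeve and grip it.

Request:
{"fn": "arm_command", "kwargs": {
  "series": [
    {"linear": [-0.001, 0.001, 0.02], "turn": 0.002},
    {"linear": [0, 0, 0.025], "turn": 0},
    {"linear": [0, 0, 0.02], "turn": 0},
    {"linear": [0, 0, 0.015], "turn": 0},
    {"linear": [0, 0, 0.011], "turn": 0},
    {"linear": [0, 0, 0], "turn": 0},
    {"linear": [0, 0, 0], "turn": 0}
  ]
}}

```text
t: 14.85
ee_pos: [543.5, 33.1, 134.2]
orientation: [-2.148, -2.293, 0.0]
ft_force: [0.3, 1.0, 0.5]
width: 87.8
grasp_force: 0.0
```

Request:
{"fn": "arm_command", "kwargs": {
  "series": [
    {"linear": [0, 0, 0], "turn": 0},
    {"linear": [0, 0, 0], "turn": 0},
    {"linear": [0, 0, 0], "turn": 0},
    {"linear": [0, 0, 0], "turn": 0},
    {"linear": [0, 0, 0], "turn": 0},
    {"linear": [0, 0, 0], "turn": 0},
    {"linear": [0, 0, 0], "turn": 0},
    {"linear": [0, 0, 0], "turn": 0},
    {"linear": [0, 0, 0], "turn": 0},
    {"linear": [0, 0, 0], "turn": 0}
  ],
  "jaw": -1
}}

```text
t: 15.85
ee_pos: [543.2, 33.7, 134.0]
orientation: [-2.147, -2.293, 0.0]
ft_force: [-1.1, 0.8, 1.7]
width: 27.4
grasp_force: 30.0
```

```bash
python3 - <<'E'
from h import *
u=np.array([.068,-.9977]);g=np.array([560,-231.6])-70*u
go([*(g-197*u),132],u)
z0=131.6
for k in range(1,11):
    a,b=.44-.05*(k-1),.44-.05*k; print(round(168*(np.cos(b)-np.cos(a)),1),round(168*(np.sin(a)-np.sin(b)),1))
E
```

```text
t 15.85 tcp [543.2  33.7 134. ] tool shift [ 1.2 -1.3  2. ] F [-1.1  0.8  1.7] w 27.4 gf 30.001424252986908 q6 -0.03 tilt [-0.  0. -1.]
turn -0.0021
3.4 7.7
3.0 7.8
2.6 8.0
2.2 8.1
1.8 8.2
1.4 8.3
1.0 8.3
0.5 8.4
0.1 8.4
-0.3 8.4
```

The sleeve is gripped (27.4 mm). Pump along the arc, first half slowly.

Request:
{"fn": "arm_command", "kwargs": {
  "series": [
    {"linear": [0.0017, 0, 0.0038], "turn": 0},
    {"linear": [0.0017, 0, 0.0039], "turn": 0},
    {"linear": [0.0015, 0, 0.0039], "turn": 0},
    {"linear": [0.0015, 0, 0.0039], "turn": 0},
    {"linear": [0.0013, 0, 0.004], "turn": 0},
    {"linear": [0.0013, 0, 0.004], "turn": 0},
    {"linear": [0.0011, 0, 0.004], "turn": 0},
    {"linear": [0.0011, 0, 0.0041], "turn": 0},
    {"linear": [0.0009, 0, 0.0041], "turn": 0},
    {"linear": [0.0009, 0, 0.0041], "turn": 0}
  ]
}}

```text
t: 16.85
ee_pos: [542.6, 46.7, 94.9]
orientation: [2.147, 2.293, 0.0]
ft_force: [-5.0, 1.7, 17.1]
width: 27.3
grasp_force: 30.0
```

Request:
{"fn": "arm_command", "kwargs": {
  "series": [
    {"linear": [0.0007, 0, 0.0041], "turn": 0},
    {"linear": [0.0007, 0, 0.0041], "turn": 0},
    {"linear": [0.0005, 0, 0.0042], "turn": 0},
    {"linear": [0.0005, 0, 0.0042], "turn": 0},
    {"linear": [0.0003, 0, 0.0042], "turn": 0},
    {"linear": [0.0003, 0, 0.0042], "turn": 0},
    {"linear": [0, 0, 0], "turn": 0}
  ]
}}

```text
t: 17.55
ee_pos: [542.4, 49.8, 69.8]
orientation: [2.147, 2.293, 0.001]
ft_force: [-4.3, 2.5, 17.3]
width: 27.6
grasp_force: 30.0
```

```bash
python3 - <<'E'
from h import *
u=np.array([.068,-.9977]);g=np.array([560,-231.6])-70*u
go([*(g-(45+167.7)*u),50],u); s=snap('scene')
f=s['frame'][190:370,80:320]
cv2.imwrite('pics/g.png',cv2.convertScaleAbs(cv2.resize(f,(720,540),interpolation=cv2.INTER_CUBIC),alpha=1.4))
E
```

```text
t 17.55 tcp [542.4  49.8  69.8] tool shift [ 0.7 -1.6 19.8] F [-4.3  2.5 17.3] w 27.6 gf 30.00163435935974 q6 0.0 tilt [ 0.  0. -1.]
turn -0.0021
```

View pics/g.png

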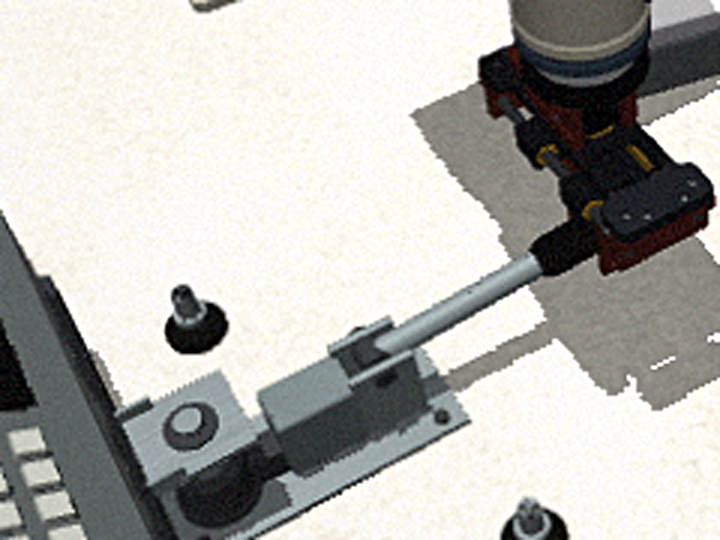

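The handle is following and the load is about 17 N, with the jack steady. Continue to the stop, easing the sideways offset.

Request:
{"fn": "arm_command", "kwargs": {
  "series": [
    {"linear": [0.0002, -0.0005, 0.004], "turn": 0},
    {"linear": [0.0001, -0.0005, 0.004], "turn": 0},
    {"linear": [0, -0.0003, 0.004], "turn": 0},
    {"linear": [0, 0, 0.003], "turn": 0},
    {"linear": [0, 0, 0.002], "turn": 0},
    {"linear": [0, 0, 0], "turn": 0}
  ]
}}

```text
t: 18.2
ee_pos: [542.3, 50.1, 53.3]
orientation: [2.146, 2.292, 0.004]
ft_force: [-2.0, 4.2, 18.4]
width: 27.5
grasp_force: 30.0
```

Request:
{"fn": "arm_command", "kwargs": {
  "series": [
    {"linear": [-0.0001, 0, 0.001], "turn": 0},
    {"linear": [0, 0, 0.001], "turn": 0},
    {"linear": [0, 0, 0], "turn": 0}
  ]
}}

```text
t: 18.5
ee_pos: [542.4, 50.0, 51.4]
orientation: [2.146, 2.292, 0.004]
ft_force: [-2.5, 3.5, 17.0]
width: 27.7
grasp_force: 30.0
```

Request:
{"fn": "arm_command", "kwargs": {
  "series": [
    {"linear": [0, 0, 0.001], "turn": 0},
    {"linear": [0, 0, 0], "turn": 0}
  ]
}}

```text
t: 18.7
ee_pos: [542.4, 50.0, 50.5]
orientation: [2.146, 2.292, 0.004]
ft_force: [-2.6, 3.8, 16.4]
width: 27.5
grasp_force: 30.0
```

Request:
{"fn": "arm_command", "kwargs": {
  "series": [
    {"linear": [0, 0, 0.001], "turn": 0},
    {"linear": [0, 0, 0.0005], "turn": 0},
    {"linear": [0, 0, 0], "turn": 0}
  ]
}}

```text
t: 19.0
ee_pos: [542.3, 50.0, 49.0]
orientation: [2.145, 2.292, 0.004]
ft_force: [-1.8, 3.4, 16.4]
width: 27.3
grasp_force: 30.0
```

```bash
python3 - <<'E'
from h import *
u=np.array([.068,-.9977]);g=np.array([560,-231.6])-70*u
go([*(g-(45+167.7)*u),50],u); s=snap('scene')
for z in(72,84): print(proj(s,[560,-231.6,z]).round(1))
f=s['frame'][190:370,80:320]
cv2.imwrite('pics/k.png',cv2.convertScaleAbs(cv2.resize(f,(720,540),interpolation=cv2.INTER_CUBIC),alpha=1.4))
E
```

```text
t 19.0 tcp [542.3  50.   49. ] tool shift [ 0.6 -1.5 -1. ] F [-1.8  3.4 16.4] w 27.3 gf 30.00156283378601 q6 0.0 tilt [ 0.003  0.    -1.   ]
turn -0.002
[144.1 333.1]
[142.3 329.5]
```

View pics/k.png

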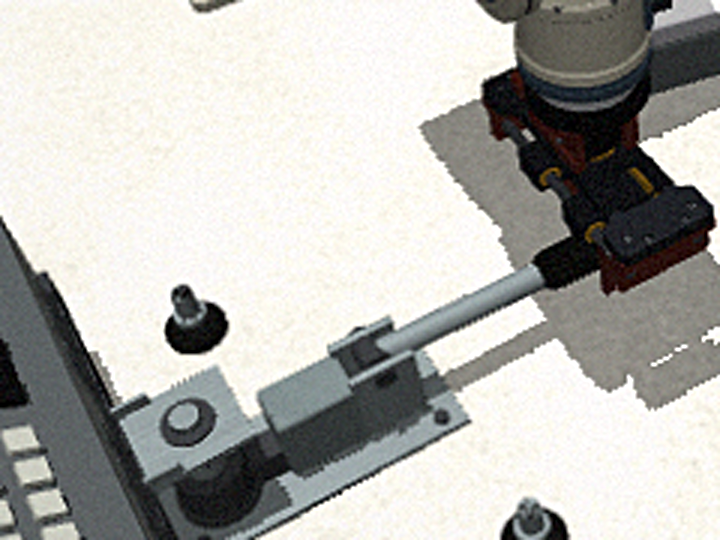

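I need the handle angle: compare the visible bar/sleeve boundary, at crop (540,277) → px (260,282.3), with predictions.

```bash
python3 - <<'E'
from h import *
u=np.array([.068,-.9977]);g=np.array([560.3,-231.8])-70*u
s=snap('scene')
f=s['frame'];
for q in(.40,.45,.48,.5):
    th=.44-q
    for r in(40,80,116.5): 
        print(q,r,proj(s,[*(g-(45+r*np.cos(th))*u),60+r*np.sin(th)]).round(1),end=' ')
    print()
# bar centre by scanning columns: bright grey band
R=f[255:330,205:262].astype(int)
hs=cv2.cvtColor(f,cv2.COLOR_BGR2HSV)
for c in(225,232,240,248,255):
    col=f[270:325,c].astype(int); print(c,[270+i for i in range(55) if col[i].max()<185 ][:30:1])
E
```

```text
0.4 40 [222.5 296.9] 0.4 80 [240.9 286.9] 0.4 116.5 [257.2 278. ] 
0.45 40 [222.7 297.5] 0.45 80 [241.1 288.2] 0.45 116.5 [257.5 279.9] 
0.48 40 [222.8 297.9] 0.48 80 [241.3 288.9] 0.48 116.5 [257.6 281. ] 
0.5 40 [222.8 298.1] 0.5 80 [241.3 289.4] 0.5 116.5 [257.7 281.7] 
225 [270, 271, 272, 273, 274, 276, 277, 278, 279, 280, 282, 283, 284, 285, 287, 288, 289, 290, 291, 293, 294, 295, 296, 297, 298, 299, 300, 301, 302, 303]
232 [270, 271, 273, 274, 275, 276, 277, 278, 279, 280, 282, 283, 284, 285, 286, 287, 289, 290, 291, 292, 293, 294, 295, 296, 297, 298, 299, 300, 302, 303]
240 [270, 271, 272, 273, 274, 275, 276, 277, 278, 279, 280, 281, 282, 286, 287, 288, 289, 290, 291, 292, 293, 294, 295, 296, 299, 300, 301, 302, 303, 304]
248 [270, 271, 272, 273, 277, 278, 282, 283, 284, 285, 286, 287, 288, 289, 290, 291, 292, 295, 296, 297, 298, 299, 300, 304, 305, 306, 307, 308, 309, 310]
255 [270, 271, 272, 273, 274, 275, 276, 277, 278, 279, 280, 281, 282, 283, 284, 285, 286, 287, 288, 292, 293, 294, 295, 296, 297, 300, 301, 302, 303, 304]
```

The bar's centre rows (291, 287, 283 at columns 240, 248, 255) match 0.50 rad, so it is near the stop. Press on in small steps until the force rises.

Request:
{"fn": "arm_command", "kwargs": {
  "series": [
    {"linear": [0, -0.0003, 0.001], "turn": 0},
    {"linear": [0, 0, 0], "turn": 0}
  ]
}}

```text
t: 19.3
ee_pos: [542.4, 49.9, 48.1]
orientation: [2.145, 2.292, 0.004]
ft_force: [-2.5, 2.7, 17.7]
width: 27.5
grasp_force: 30.0
```

Request:
{"fn": "arm_command", "kwargs": {
  "series": [
    {"linear": [0, 0, 0.001], "turn": 0},
    {"linear": [0, 0, 0], "turn": 0}
  ]
}}

```text
t: 19.5
ee_pos: [542.4, 49.9, 47.0]
orientation: [2.145, 2.292, 0.004]
ft_force: [-1.4, 3.6, 18.4]
width: 27.3
grasp_force: 30.0
```

Request:
{"fn": "arm_command", "kwargs": {
  "series": [
    {"linear": [0, 0, 0.001], "turn": 0},
    {"linear": [0, 0, 0.001], "turn": 0},
    {"linear": [0, 0, 0], "turn": 0}
  ]
}}

```text
t: 19.8
ee_pos: [542.4, 49.8, 45.0]
orientation: [2.145, 2.292, 0.004]
ft_force: [-2.1, 2.9, 17.5]
width: 27.3
grasp_force: 30.0
```

```bash
cat > bar.py <<'E'
from h import *
def bar(f):
    # mean row of the bar's edges (strongest falling/rising gradient) near columns 236..256
    g=cv2.GaussianBlur(cv2.cvtColor(f,cv2.COLOR_BGR2GRAY),(3,3),0).astype(float)
    out=[]
    for c in range(236,256):
        r0=int(291-(c-240)*.53); col=g[r0-11:r0+12,c]; w=np.clip(200/1.0-col,0,None)
        d=np.diff(col); a=np.argmin(d[:12]); b=10+np.argmax(d[10:])
        out.append(((a+b)/2+.5+r0-11-(291-(c-240)*.53)))
    return np.median(out),np.mean(out)
E
python3 - <<'E'
from bar import *
go([542,50,50]); s=snap('scene','n.png'); f=s['frame']
print('tracked template: ')
k=cv2.imread('pics/k.png'); p=cv2.resize(k,(240,180),interpolation=cv2.INTER_AREA).astype(np.float32)
n=cv2.convertScaleAbs(f[190:370,80:320],alpha=1.4); n=cv2.resize(cv2.resize(n,(720,540),interpolation=cv2.INTER_CUBIC),(240,180),interpolation=cv2.INTER_AREA).astype(np.float32)
def sh(x,y,w,h):
    a,b=[cv2.cvtColor(i[y:y+h,x:x+w],cv2.COLOR_BGR2GRAY) for i in(p,n)]
    return np.round(cv2.phaseCorrelate(a,b,cv2.createHanningWindow((w,h),cv2.CV_32F)),2) if 0 else cv2.phaseCorrelate(a,b,cv2.createHanningWindow((w,h),cv2.CV_32F))
print('sleeve/bar',sh(150,75,40,36)); print('tab bolt',sh(45,120,36,36)); print('gripper',sh(195,55,44,44)); print('static foot',sh(48,85,36,36)); print('plate end',sh(130,120,32,32))
print(bar(f))
E
```

```text
t 19.8 tcp [542.4  49.8  45. ] tool shift [ 0.2 -0.3 -5. ] F [-2.1  2.9 17.5] w 27.3 gf 30.001424252986908 q6 0.0 tilt [ 0.004  0.    -1.   ]
tracked template: 
sleeve/bar ((-0.15859557914686917, 0.67199017612716), 0.9314095947477553)
tab bolt ((-0.2676777584578822, -0.1316266884817594), 0.9601997828777925)
gripper ((0.3586731219128261, 1.6343964470395456), 0.872987755904963)
static foot ((0.05329111312446955, 0.06418232883294195), 1.0358074377348394)
plate end ((-0.0851885689922689, -0.11825501635214053), 0.9391585411503911)
(np.float64(0.21000000000000796), np.float64(0.8149999999999977))
```

The handle is still following the gripper (bar moved about 2 mm, plate and foot static). Keep going to the stop.

Request:
{"fn": "arm_command", "kwargs": {
  "series": [
    {"linear": [0, 0, 0.001], "turn": 0},
    {"linear": [0, 0, 0.001], "turn": 0},
    {"linear": [0, 0, 0], "turn": 0}
  ]
}}

```text
t: 20.15
ee_pos: [542.4, 49.7, 43.3]
orientation: [2.145, 2.292, 0.004]
ft_force: [-2.6, 1.8, 20.9]
width: 27.3
grasp_force: 30.0
```

Request:
{"fn": "arm_command", "kwargs": {
  "series": [
    {"linear": [-0.0002, 0, 0.001], "turn": 0},
    {"linear": [0, 0, 0.001], "turn": 0},
    {"linear": [0, 0, 0], "turn": 0}
  ]
}}

```text
t: 20.45
ee_pos: [542.4, 49.7, 42.0]
orientation: [2.145, 2.292, 0.004]
ft_force: [-5.3, 1.9, 30.3]
width: 27.5
grasp_force: 30.0
```

```bash
python3 - <<'E'
from bar import *
go([542,50,50]); s=snap('scene','o.png')
G=lambda n:cv2.cvtColor(cv2.imread('pics/'+n),cv2.COLOR_BGR2GRAY).astype(np.float32)
A,B,C=G('n.png'),G('o.png'),G('scene0.png')
def sh(a,b,x,y,w,h): return np.round(cv2.phaseCorrelate(a[y:y+h,x:x+w].copy(),b[y:y+h,x:x+w].copy(),cv2.createHanningWindow((w,h),cv2.CV_32F))[0],2)
print('bar',sh(A,B,236,268,30,28),'gripper',sh(A,B,275,245,44,44),'bolt',sh(A,B,125,310,36,36),'bolt since start',sh(C,B,130,315,30,30))
for z in(0,10,11,12,13): print(z,proj(s,[560,-231.6,74+z])-proj(s,[560,-231.6,74]))
E
```

```text
t 20.45 tcp [542.4  49.7  42. ] tool shift [ 0.4 -0.4 -8. ] F [-5.3  1.9 30.3] w 27.5 gf 30.00281184911728 q6 0.0 tilt [ 0.004  0.    -1.   ]
bar [0.31 0.5 ] gripper [0.56 1.4 ] bolt [-0.06 -0.17] bolt since start [-2.54 -4.01]
0 [0. 0.]
10 [-1.50905472 -3.06295157]
11 [-1.66133683 -3.37220175]
12 [-1.81387161 -3.68199463]
13 [-1.96665965 -3.99233157]
```

The force rose from 18 to 30 N and the bolt head has risen about 12–13 mm, as expected at full stroke: the stop is reached. Check that it holds.

Request:
{"fn": "arm_command", "kwargs": {
  "series": [
    {"linear": [0, 0, 0], "turn": 0},
    {"linear": [0, 0, 0], "turn": 0},
    {"linear": [0, 0, 0], "turn": 0},
    {"linear": [0, 0, 0], "turn": 0},
    {"linear": [0, 0, 0], "turn": 0},
    {"linear": [0, 0, 0], "turn": 0},
    {"linear": [0, 0, 0], "turn": 0},
    {"linear": [0, 0, 0], "turn": 0}
  ]
}}

```text
t: 21.3
ee_pos: [542.5, 49.7, 42.1]
orientation: [2.145, 2.292, 0.004]
ft_force: [-5.0, 1.7, 28.9]
width: 27.2
grasp_force: 30.0
```

```bash
python3 - <<'E'
from bar import *
go([542,50,50]); s=snap('scene','p.png')
G=lambda n:cv2.cvtColor(cv2.imread('pics/'+n),cv2.COLOR_BGR2GRAY).astype(np.float32)
A,B=G('o.png'),G('p.png')
def sh(a,b,x,y,w,h): return np.round(cv2.phaseCorrelate(a[y:y+h,x:x+w].copy(),b[y:y+h,x:x+w].copy(),cv2.createHanningWindow((w,h),cv2.CV_32F))[0],2)
d=[sh(A,B,236,268,30,28),sh(A,B,125,310,36,36)]; F=ctrl.get_obs()['ft_force'][2]; print(d,F)
if np.abs(d).max()<.3 and 22<F<36: print(ctrl.close_job())
E
```

```text
t 21.3 tcp [542.5  49.7  42.1] tool shift [ 0.4 -0.4 -7.9] F [-5.   1.7 28.9] w 27.2 gf 30.002662539482117 q6 0.0 tilt [ 0.004  0.    -1.   ]
[array([ 0.03, -0.22]), array([-0.08, -0.02])] 28.50948365169598
the job is handed in; nothing more can be done
None
```

The job is handed in: the jack stands under the lift pad, its handle is held down at the stop with about 29 N, and the bolt head rose about 12–13 mm, as expected at full stroke; the feet leaving the bench was judged from that rise, not seen directly.

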